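# Reset the stop of a leather-stamping gauge and seat the die

## Task

Press the red sprung button on the gauge and slide the bar out, away from the tube, until the button pops fully up through the next hole. Then bring the brass die gently up against the blue stop so that it sits on the bed flat and square against it, roughly centred, and let go. Do not force anything, and leave the spare dies and the other things lying about alone.

Things in the scene. Friction and masses are not known exactly. Their poses are not given: they have to be found in the camera images.
- gauge_bed: Aluminium bed plate 540 x 220 x 10 mm, fixed on the bench. x: the way the bar slides out; z up. Origin on the bench under the middle of the fixed dark outer tube (200 long, 40 wide, top 46 mm above the bench); plate from 120 mm behind the origin to 420 mm ahead, 110 mm to each side. The button's neck runs in a slot in the tube's top; square holes in the slot, the next one in a brass strip.
- stop_bar (a joint): How far the inner steel bar, carrying button and blue stop, is slid out of the tube, m: 0 at the start, 0.084 at the end of travel. About 2.5 N friction, 3.5 to 5 N with the button trapped. The next hole, the only other one, is between 0.040 and 0.060, elsewhere each time and not tracked: find it by feel. The button pops up only within 1.5 mm of the hole's middle.
- lock_button (a joint): How far the sprung button is pressed in, m: 0 fully up (in a hole, bar locked), 0.010 fully in. From 0.006 on the bar is free; between holes, let go, it stays trapped at 0.006. Spring 3 N when up, 7 N fully in. Held in, it passes holes without popping: press it, slide 5 to 20 mm off the first hole, stop pressing, then push the cap along the slot (sideways only).
- button_top (a point): Middle of the top of the button's red round cap, 26 mm in diameter and 24 mm tall, 82 mm above the bench when up. Under the cap a thin neck leaves 12 mm free down to the tube's top when up. The cap moves along with the bar (start: 30 mm behind the bed's origin).
- stop_face (a point): Middle of the lower edge of the outer face of the blue stop, which the die is to rest against; axes as the bed's, x points out of the face, towards the die. The stop is a cross bar on the inner bar's end, 12 mm thick, 80 mm wide, 24 mm tall, 2 mm above the bed plate (its top 36 mm above the bench).
- die: Loose brass block 50 (x) x 64 (y) x 22 mm with an upright wooden grip on its middle, 24 (x) x 50 (y) mm, its top 72 mm above the die's underside. Origin in the middle of its underside, on the bed plate 10 mm above the bench. 0.4 to 0.8 kg. Starts 300 to 345 mm ahead of the bed's origin, up to 20 mm aside, turned up to 0.3 rad; its x axis points away from the stop. Dragged by its top it tips.
- spare_die_a: Bystander: small copper block 50 x 30 x 23 mm on the bed, at the left of the tube. Origin under its middle.
- spare_die_b: Bystander: small aluminium block 40 x 34 x 27 mm on the bed, at the right of the tube. Origin under its middle.
- awl: Bystander: awl with a wooden handle, 165 mm long, on the bench.
- edge_paint: Bystander: jar 52 mm in diameter, 90 mm tall, on the bench.
- rivet_cup: Bystander: steel cup 80 mm in diameter, 60 mm tall, on the bench.
- mallet: Bystander: hammer lying on the bench.
- slab: Bystander: pale stone slab 120 x 90 x 30 mm on the bench.
There are look-alikes about, which are no part of the job. Of the things like the die, leave any that is green or turquoise; of the rest the larger one is meant.

How it is judged (in metres and radians):
On the way, in this order (a step that is already met when the one before it is completed fails the run):
1. the button is pressed in and the bar is on its way, between the two holes (value of joint lock_button above 0.0045 m and value of joint stop_bar above 0.012 m), for 0.1 s.
2. the button has popped up fully through the next hole (value of joint lock_button below 0.0015 m and value of joint stop_bar above 0.03 m), for 0.2 s.
3. the die sits against the stop, let go (x of die in the frame of stop_face below 0.0275 m and angle between the x axis of die and the x axis of stop_face, either way round below 0.07 rad and contact force between the fingers and die below 0.1 N), for 0.2 s.
At the end, for the whole second after the job is handed in: The button is fully up (within 1.5 mm) in the next hole, the bar locked there; the die stands on the bed with its face against the stop (gap under 2.5 mm, within 0.07 rad of square, centred within 15 mm), at rest and let go (all of step 2 and x of die in the frame of stop_face between 0.02 and 0.0275 m and y of die in the frame of stop_face between -0.015 and 0.015 m and angle between the x axis of die and the x axis of stop_face, either way round below 0.07 rad and angle between die's own z axis and vertical below 0.05 rad and linear speed of die below 0.01 m/s and contact force between the arm and die below 0.1 N and contact force between the arm and lock_button below 0.1 N); the robot touches nothing.
It fails at once if the button cap is squeezed or shoved with more than 40 N (contact force between the arm and lock_button above 40 N).
It fails at once if the die is rammed against the stop with more than 25 N (contact force between die and stop_bar above 25 N).
It fails at once if a bystander is moved by more than 20 mm (distance of any of spare_die_a, spare_die_b, awl, edge_paint, rivet_cup, mallet, slab from where it was at the start of the episode above 0.02 m).
It also fails if it takes over 64 s, if anything falls off the work surface, if the arm or the gripper's body presses on something with over 40 N, if the wrist force passes 120 N, or if a joint passes its speed limit or range.

## Robot

A 7-joint arm with a two-finger parallel gripper is mounted at the origin on the work surface. World frame = base frame: x ahead of the robot, y to its left, z up, the work surface at z = 0. Lengths are in mm, angles in rad, forces in N, time in s.
With the tool pointing down it reaches from about 425 to 800 mm from the base axis. Payload 8.3 kg.
Tool frame: the origin (TCP) lies midway between the tips of the shut fingers; the grasp point (between the pads) lies 19 mm behind it (tcp_to_grasp is the z of the grasp point in the tool frame, in mm); z points along the fingers, y is the line along which they close (so a half turn about z gives the same grasp; the last joint's range is limited). The gripper opens to 85 mm and grips with 20 to 120 N. Pads are 22 mm wide; open, the fingers measure 114 mm over their backs; the gripper's body (76 mm by 85 mm) begins 54 mm behind the grasp point. The pads swing forward as they close: fully open they stand 13 mm farther back than shut.
Start: joints at [-1.212, 0.383, 0.016, 1.37, -0.006, 1.388, -0.046], TCP at [255.825, 570.225, 231.279] pointing down, gripper open.
Joint ranges: [-2.95, 2.95], [-0.25, 2.06], [-1.52, 1.56], [0.18, 2.33], [-1.44, 4.58], [0.02, 2.06], [-3.01, 3.01]. Speed limits (rad/s): [2.39, 2.39, 3.01, 3.01, 3.14, 3.14, 3.14].

## Interface

Orientations are given as a 3x3 rotation matrix whose columns are the frame's x, y, z axes.
In Python, from rig import * gives the robot as it stands.
- The arm moves only by the shell command python3 -m crank 'ROWS' [FORCE]. ROWS is JSON, a list of rows, each a list of 3 entries, a list of its own where there are three numbers: the shift along the tool's x, y, z in m, then the turn, a rotation vector about the tool's x, y, z in degrees, then the opening, from -1 (shut) to 1 (fully open). A call has 1 to 8 rows; each row is the pose to reach, as a shift and turn from the pose commanded when the call began, along the tool's axes at that moment; what a row does not reach only later rows make up. A row lasts 1/10 s, in which the tool goes at most 50 mm and 8.59 degrees, less where a joint would pass 70% of its speed; a pose out of reach is approached as far as the arm can. A call with a gripper value outside its range is refused whole. The fingers move at their own pace and stop on an object; FORCE is the grip in N (left out, the last holds). Time passes only in rows, so rows that repeat a pose let the fingers close. It gives the time, the measured TCP pose, the force, the opening and the grip force at its end, in the units of the state.
- observe(): the state, without advancing time (a new reading comes with each control period).
- camera(name): name is "side" or "top" or "wrist"; returns the picture (400x640x3 uint8, red, green, blue); there is no depth.
- calibration(name): a dict with "vfov" (degrees; the focal length in pixels is half the picture's height over the tangent of half this angle, whatever the lens; pixels are square), "cx", "cy" (the principal point, pixels), "origin" and "attitude" of the camera in the world. Camera axes: x right, y down, z forward; pixel columns grow to the right and rows downward; lengths in mm; the calibration is good to about 2 mm. A picture is of the moment at which its call begins: read the wrist's pose just before it. calibration takes no time and is no camera call; for the wrist camera it gives the pose at the moment of the call.
- hand_in(): hands the job in; it is judged then, once.
The state is a dict: "t": time; "joint_pos": joint angles; "joint_velocities": joint speeds; "joint_torque": joint torques, N m; "tool_pos": TCP position; "tool_rot": TCP orientation; "contact_force": force on the tool from outside, world axes, zero at the start; "moment": the same for the moment, N m; "gripper_width": finger opening in mm; "finger_force": force on a finger pad.
Only numpy, scipy, OpenCV 4.12 (cv2) and the standard library are available. Lean on these libraries where they do the work, as an engineer would, in place of code of your own. Each camera call takes 0.05 s, during which the arm holds its last target. There are 200 camera calls.

## Working session

There is one attempt and no reset: what is moved stays moved. The work goes in short steps, Python scripts to look and compute and a shell command to move; the robot and the scene stay as the last step left them, time stands still between calls to the robot, and variables do not carry over. Pictures are saved under pics/ and viewed, at most 10 in all, crops included, and the job is handed in when it is done.

```bash
mkdir -p pics; ls; python3 - <<'E'
from rig import *
import cv2,json
s=observe();print({k:s[k] for k in('t','tool_pos','tool_rot','gripper_width','contact_force')})
for n in('side','top'):
    cv2.imwrite(f'pics/{n}0.png',camera(n)[:,:,::-1]);print(n,calibration(n))
print(calibration('wrist'))
E
```

```text
pics
{'t': 0.0, 'tool_pos': array([255.65706867, 569.7914752 , 230.29772193]), 'tool_rot': array([[-9.12390775e-01,  4.09319622e-01, -7.20881764e-04],
       [ 4.09320252e-01,  9.12389078e-01, -1.76128393e-03],
       [-6.32034264e-05, -1.90205072e-03, -9.99998189e-01]]), 'gripper_width': 85.65435677685653, 'contact_force': array([0.03632896, 0.288049  , 0.26185336])}
side {'vfov': 50.92170013596642, 'cx': 316.5823348423292, 'cy': 198.38321997592075, 'origin': array([ 149.95528478, -781.66669806,  689.0229384 ]), 'attitude': array([[ 0.91424542, -0.23394563,  0.33079412],
       [-0.40515836, -0.52503738,  0.74845338],
       [-0.00141812, -0.81829408, -0.57479805]])}
top {'vfov': 47.80299096101545, 'cx': 312.20951129667577, 'cy': 197.32968511290161, 'origin': array([ 404.03026146,   15.80581333, 1329.76752336]), 'attitude': array([[-0.01002864, -0.99695261,  0.07736223],
       [-0.99988864,  0.00914293, -0.01179465],
       [ 0.01105139, -0.0774719 , -0.99693328]])}
{'vfov': 65.76355691071517, 'cx': 318.32528305956345, 'cy': 197.08891445066013, 'origin': array([197.1158194 , 595.85507955, 372.76567632]), 'attitude': array([[ 4.09594378e-01,  8.81214187e-01,  2.35995769e-01],
       [ 9.12267592e-01, -3.95499861e-01, -1.06525588e-01],
       [-5.35565893e-04,  2.58923574e-01, -9.65897663e-01]])}
```

View pics/top0.png

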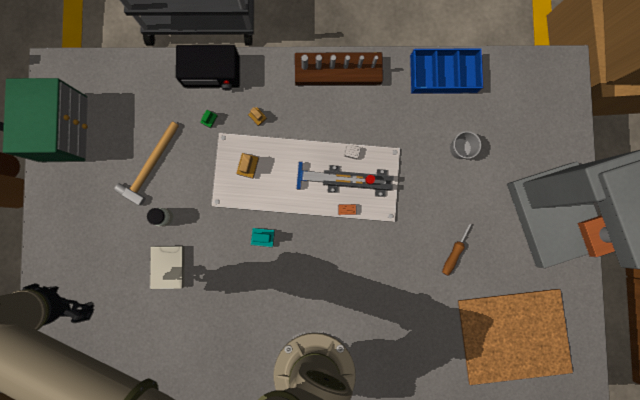

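View pics/side0.png

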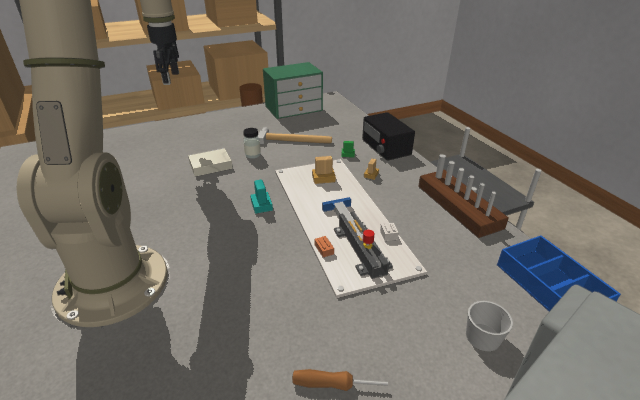

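Top view: the bed runs from (213,134) to (400,221), with the red cap at (370,180) and the blue stop at (300,175). Die candidates: brass with grip on the bed (247,165), smaller brass off the bed (258,116), green (208,118), turquoise (262,237). The one at (247,165) is the larger brass one. I'll check it in a crop.

```bash
cat > h.py <<'E'
from rig import *
import numpy as np, cv2
def proj_inv(cal,uv,z):
    f=200/np.tan(np.radians(cal['vfov']/2))
    d=cal['attitude']@np.array([(uv[0]-cal['cx'])/f,(uv[1]-cal['cy'])/f,1.])
    o=cal['origin'];return o+d*(z-o[2])/d[2]
def proj(cal,p):
    f=200/np.tan(np.radians(cal['vfov']/2))
    c=cal['attitude'].T@(np.array(p)-cal['origin'])
    return np.array([cal['cx']+f*c[0]/c[2],cal['cy']+f*c[1]/c[2]])
def blob(img,lo,hi,box=None):
    m=cv2.inRange(cv2.cvtColor(img,cv2.COLOR_RGB2HSV),lo,hi)
    if box: k=np.zeros_like(m);x0,y0,x1,y1=box;k[y0:y1,x0:x1]=m[y0:y1,x0:x1];m=k
    n,l,st,c=cv2.connectedComponentsWithStats(m);i=1+np.argmax(st[1:,4])
    return l==i,c[i],st[i]
E
python3 - <<'E'
from h import *
im=cv2.imread('pics/top0.png')[:,:,::-1].copy();C=calibration('top')
# bed
g=im.min(2);m=np.zeros(g.shape,np.uint8);m[125:230,205:408]=(g[125:230,205:408]>165)
m=cv2.morphologyEx(m,cv2.MORPH_CLOSE,np.ones((9,9)))
n,l,st,c=cv2.connectedComponentsWithStats(m);i=1+np.argmax(st[1:,4])
pts=np.argwhere(l==i)[:,::-1].astype(np.float32)
W=np.array([proj_inv(C,p,10)[:2] for p in pts],np.float32)
r=cv2.minAreaRect(W);print('bed',r,cv2.boxPoints(r).round(1).tolist())
for nm,lo,hi,box,z in(('red',(0,150,90),(6,255,255),(355,165,385,192),82),('red2',(170,150,90),(180,255,255),(355,165,385,192),82),('blue',(100,120,60),(125,255,255),(285,150,315,200),36)):
    try:
        k,cc,s=blob(im,lo,hi,box);P=np.argwhere(k)[:,::-1]
        w=np.array([proj_inv(C,p,z)[:2] for p in P],np.float32)
        print(nm,cc,s,w.mean(0),cv2.minAreaRect(w))
    except Exception as e:print(nm,e)
k,cc,s=blob(im,(10,90,60),(25,255,255),(230,145,265,185));P=np.argwhere(k)[:,::-1].astype(np.float32)
print('die',cc,s,cv2.minAreaRect(np.array([proj_inv(C,p,32)[:2] for p in P],np.float32)))
a=cv2.resize(im[100:245,195:410],None,fx=3.6,fy=3.6,interpolation=cv2.INTER_CUBIC)
cv2.imwrite('pics/c1.png',a[:,:,::-1])
E
```

```text
bed ((567.8388671875, 18.940277099609375), (534.0955200195312, 216.87838745117188), 84.62969207763672) [[434.8999938964844, -236.8000030517578], [650.7999877929688, -257.1000061035156], [700.7999877929688, 274.70001220703125], [484.8999938964844, 295.0]]
red [369.85507246 178.79710145] [365 175  10   9  69] [ 551.1755  -160.09213] ((550.6209716796875, -159.14077758789062), (25.211360931396484, 22.42813491821289), 89.49456787109375)
red2 [368. 183.] [368 183   1   1   1] [ 539.44574 -154.6847 ] ((539.4457397460938, -154.6846923828125), (0.0, 0.0), 0.0)
blue [299.39795918 175.30612245] [297 162   6  27  98] [568.5342  36.8278] ((569.2892456054688, 35.88058853149414), (12.021557807922363, 76.26779174804688), 84.41057586669922)
die [246.83815029 165.06936416] [236 153  22  25 346] ((600.4143676757812, 188.13058471679688), (49.77896499633789, 63.582603454589844), 75.00577545166016)
```

View pics/c1.png

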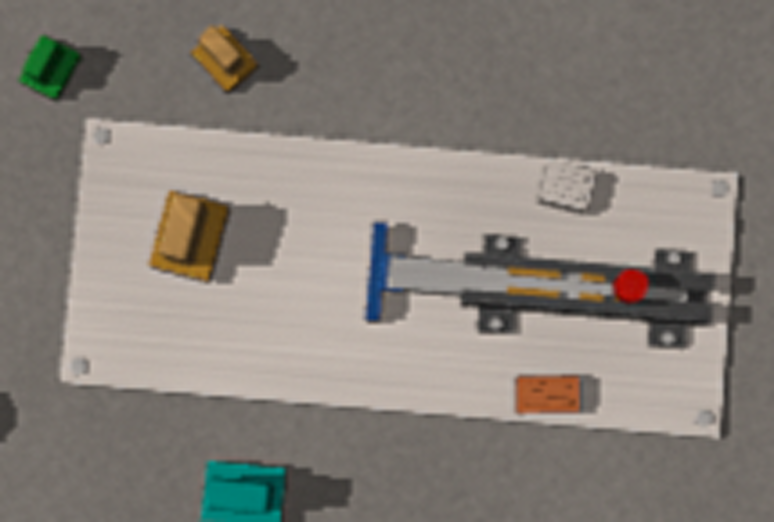

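The crop confirms the choice: the on-bed brass block with the grip is the largest brass one, and it is neither green nor turquoise. The bed axis is at 84.6° and its origin is about (554,-130). The cap sits at (551,-160), which agrees with the predicted position. Moving over the cap with the fingers shut.

```bash
cat >> h.py <<'E'
from scipy.spatial.transform import Rotation as R
A=np.radians(84.63);BD=np.array([np.cos(A),np.sin(A)]);BY=np.array([-BD[1],BD[0]]);BO=np.array([553.8,-130.4])
def bed(x,y,z): return np.r_[BO+x*BD+y*BY,z]
def tobed(p): d=np.array(p)[:2]-BO;return d@BD,d@BY
def goal(p,yawdeg):
    s=observe();T=s['tool_rot'];a=np.radians(yawdeg);y=np.array([np.cos(a),np.sin(a),0]);z=np.array([0,0,-1.]);G=np.c_[np.cross(y,z),y,z]
    print('shift mm',(T.T@(np.array(p)-s['tool_pos'])).round(1),'turn',np.degrees(R.from_matrix(T.T@G).as_rotvec()).round(2))
def st():
    s=observe();x,y=tobed(s['tool_pos']);f=s['contact_force'];print('t%.2f bed x%.1f y%.1f z%.1f F along%.1f side%.1f up%.1f w%.1f ff%.1f'%(s['t'],x,y,s['tool_pos'][2],f[:2]@BD,f[:2]@BY,f[2],s['gripper_width'],np.max(s['finger_force'])))
E
python3 -m crank '[[[-0.568,-0.545,0],[0,0,-18.8],-1],[[-0.568,-0.545,0],[0,0,-18.8],-1],[[-0.568,-0.545,0],[0,0,-18.8],-1],[[-0.568,-0.545,0],[0,0,-18.8],-1],[[-0.568,-0.545,0],[0,0,-18.8],-1],[[-0.568,-0.545,0],[0,0,-18.8],-1],[[-0.568,-0.545,0],[0,0,-18.8],-1],[[-0.568,-0.545,0],[0,0,-18.8],-1]]'
python3 -c "
from h import *
st();goal(bed(-30,0,130),84.63)"
```

```text
t: 0.9
tool_pos: [405.9, 197.3, 231.1]
tool_rot: [[-0.996, 0.093, -0.0], [0.093, 0.996, 0.0], [0.0, 0.0, -1.0]]
contact_force: [0.8, -0.1, 0.5]
gripper_width: 0.1
finger_force: 0.0
t0.90 bed x312.4 y177.9 z231.1 F along-0.0 side-0.8 up0.5 w0.1 ff0.0
shift mm [-177.9 -342.4  101. ] turn [ 0.01 -0.02  0.01]
```

```bash

python3 -m crank '[[[-0.178,-0.342,0.1],[0,0,0],-1],[[-0.178,-0.342,0.1],[0,0,0],-1],[[-0.178,-0.342,0.1],[0,0,0],-1],[[-0.178,-0.342,0.1],[0,0,0],-1],[[-0.178,-0.342,0.1],[0,0,0],-1],[[-0.178,-0.342,0.1],[0,0,0],-1],[[-0.178,-0.342,0.1],[0,0,0],-1],[[-0.178,-0.342,0.1],[0,0,0],-1]]' >/dev/null
python3 -m crank '[[[0,0,0],[0,0,0],-1]]' >/dev/null
python3 - <<'E'
from h import *
st();goal(bed(-30,0,84),84.63)
C=calibration('wrist');im=camera('wrist');cv2.imwrite('pics/w1.png',im[:,:,::-1])
print('cap exp',proj(C,bed(-30,0,82)),'tcp',proj(C,observe()['tool_pos']))
try:
  k,c,s=blob(im,(0,150,60),(6,255,255));print(c,s,tobed(proj_inv(C,c,82)))
except Exception as e:print(e)
E
```

```text
t1.80 bed x-35.2 y0.8 z128.8 F along-0.2 side0.3 up-0.7 w-0.3 ff0.0
shift mm [-0.9  5.5 44.8] turn [-0.27 -0.2  -0.5 ]
cap exp [327.78301666 218.73064746] tcp [326.85335137 247.76293343]
[325.5475     216.08416667] [ 307  196   39   41 1200] (np.float64(-31.436844692740934), np.float64(1.8071294775258537))
```

View pics/w1.png

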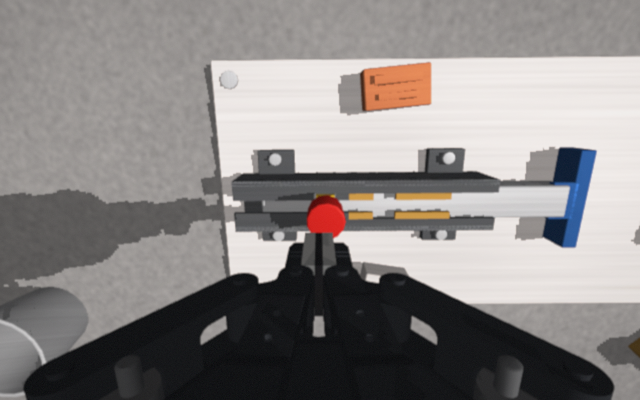

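The wrist view shows the red cap at (326,216), within 2 mm of where I expected it, with the fingertips just behind it. Lowering onto it.

```bash

python3 -m crank '[[[0,0.004,0.03],[0,0,0],-1],[[0,0.004,0.043],[0,0,0],-1],[[0,0.004,0.043],[0,0,0],-1]]' >/dev/null
python3 -c "
from h import *
st()"
python3 -m crank '[[[0,0,0.003],[0,0,0],-1],[[0,0,0.006],[0,0,0],-1],[[0,0,0.009],[0,0,0],-1],[[0,0,0.011],[0,0,0],-1],[[0,0,0.011],[0,0,0],-1]]' >/dev/null
python3 -c "
from h import *
st()"
```

```text
t2.15 bed x-21.8 y2.0 z86.2 F along0.7 side0.4 up-0.6 w0.0 ff0.0
t2.65 bed x-23.4 y-0.5 z77.9 F along-0.1 side-0.0 up4.1 w-0.0 ff2.1
```

```bash

python3 -m crank '[[[0,0,-0.008],[0,0,0],-1],[[0,-0.007,-0.008],[0,0,0],-1],[[0,-0.007,0],[0,0,0],-1],[[0,-0.007,0.004],[0,0,0],-1],[[0,-0.007,0.007],[0,0,0],-1],[[0,-0.007,0.007],[0,0,0],-1]]' >/dev/null
python3 -c "
from h import *
st()"
python3 -m crank '[[[0,0,0.001],[0,0,0],-1],[[0,0,0.002],[0,0,0],-1],[[0,0,0.002],[0,0,0],-1]]' >/dev/null
python3 -c "
from h import *
st()"
```

```text
t3.25 bed x-31.6 y-0.6 z71.9 F along-1.3 side3.3 up19.1 w-0.0 ff9.6
t3.55 bed x-31.7 y-0.9 z71.7 F along1.0 side10.2 up34.6 w-0.3 ff17.3
```

```bash

python3 -m crank '[[[0,0,-0.0025],[0,0,0],-1],[[0,0,-0.0025],[0,0,0],-1]]' >/dev/null
python3 -c "
from h import *
st()"
python3 -m crank '[[[0,0.002,0],[0,0,0],-1],[[0,0.005,0],[0,0,0],-1],[[0,0.008,0],[0,0,0],-1],[[0,0.008,0],[0,0,0],-1]]' >/dev/null
python3 -c "
from h import *
st()"
```

```text
t3.75 bed x-31.5 y-0.5 z72.0 F along-0.9 side1.7 up15.2 w0.3 ff7.7
t4.15 bed x-23.2 y-0.5 z72.0 F along-0.8 side2.2 up16.1 w-0.2 ff7.7
```

```bash

python3 -m crank '[[[0,0.003,0],[0,0,0],-1],[[0,0.006,0],[0,0,0],-1],[[0,0.008,0],[0,0,0],-1],[[0,0.008,0],[0,0,0],-1]]' >/dev/null
python3 - <<'E'
from h import *
st()
C=calibration('top');im=camera('top')
k,c,s=blob(im,(100,120,60),(125,255,255),(270,150,315,205));print('blue',c,tobed(proj_inv(C,c,36)))
E
```

```text
t4.55 bed x-15.2 y-0.5 z72.0 F along-2.6 side2.8 up15.2 w-0.3 ff7.7
blue [293.65686275 174.5       ] (np.float64(184.5763397430488), np.float64(0.08281147880492847))
```

Stop moved about 16 mm, so the bar is now between the holes. Releasing the button and straddling the cap.

```bash

python3 -m crank '[[[0,0,-0.03],[0,0,0],-1],[[0,0,-0.03],[0,0,0],0.06],[[0,0,-0.03],[0,0,0],0.06],[[0,0,-0.03],[0,0,0],0.06],[[0,0,-0.03],[0,0,0],0.06]]' >/dev/null
python3 -c "
from h import *
st();goal(bed(-15,0,51),84.63)"
```

```text
t5.10 bed x-14.2 y1.1 z99.5 F along0.6 side-0.6 up0.6 w45.1 ff0.0
shift mm [-1.2 -0.8 48.5] turn [ 0.01 -0.14  0.01]
```

```bash

python3 -m crank '[[[-0.001,-0.001,0.03],[0,0,0],0.06],[[-0.001,-0.001,0.048],[0,0,0],0.06],[[-0.001,-0.001,0.048],[0,0,0],0.06],[[-0.001,-0.001,0.048],[0,0,0],0.06]]' >/dev/null
python3 - <<'E'
from h import *
st()
cv2.imwrite('pics/w2.png',camera('wrist')[:,:,::-1])
im=camera('side')[200:280,310:430];cv2.imwrite('pics/s2.png',cv2.resize(im,None,fx=5,fy=5)[:,:,::-1])
E
```

```text
t5.50 bed x-15.6 y-0.4 z52.5 F along-0.7 side0.2 up0.9 w45.1 ff0.0
```

View pics/w2.png

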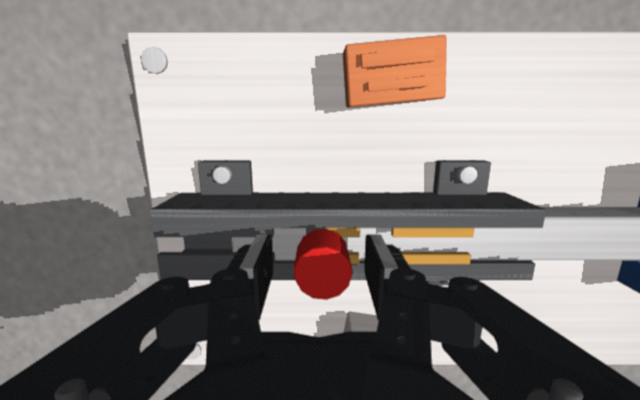

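The cap (322,265) is centred between the open pads. Pushing it along with the rear pad.

```bash

python3 -m crank '[[[0,0.003,0],[0,0,0],0.06],[[0,0.006,0],[0,0,0],0.06],[[0,0.008,0],[0,0,0],0.06],[[0,0.010,0],[0,0,0],0.06],[[0,0.012,0],[0,0,0],0.06],[[0,0.014,0],[0,0,0],0.06]]' >/dev/null
python3 -c "
from h import *
st()"
python3 -m crank '[[[0,0.002,0],[0,0,0],0.06],[[0,0.004,0],[0,0,0],0.06],[[0,0.006,0],[0,0,0],0.06],[[0,0.008,0],[0,0,0],0.06],[[0,0.010,0],[0,0,0],0.06],[[0,0.012,0],[0,0,0],0.06]]' >/dev/null
python3 - <<'E'
from h import *
st()
C=calibration('top');im=camera('top')
k,c,s=blob(im,(100,120,60),(125,255,255),(260,150,315,205));print('blue',c,tobed(proj_inv(C,c,36)))
E
```

```text
t6.20 bed x-3.2 y-0.9 z53.0 F along-6.9 side-0.8 up-1.1 w45.4 ff3.3
t6.80 bed x8.2 y-0.9 z52.9 F along-6.6 side-1.0 up-0.4 w45.2 ff3.2
blue [289.48 174.27] (np.float64(196.63812274711873), np.float64(0.4412639851542336))
```

```bash
cat > g.sh <<'E'
python3 -c "
from h import *
st();s=observe();f=s['contact_force'];raise SystemExit(int(f[:2]@BD<-11))"
E
python3 -m crank '[[[0,0.002,0],[0,0,0],0.06],[[0,0.004,0],[0,0,0],0.06],[[0,0.006,0],[0,0,0],0.06],[[0,0.007,0],[0,0,0],0.06],[[0,0.008,0],[0,0,0],0.06]]' >/dev/null
sh g.sh && python3 -m crank '[[[0,0.0005,0],[0,0,0],0.06],[[0,0.001,0],[0,0,0],0.06],[[0,0.0015,0],[0,0,0],0.06],[[0,0.002,0],[0,0,0],0.06]]' >/dev/null &&
sh g.sh && python3 -m crank '[[[0,0.0005,0],[0,0,0],0.06],[[0,0.001,0],[0,0,0],0.06],[[0,0.0015,0],[0,0,0],0.06],[[0,0.002,0],[0,0,0],0.06]]' >/dev/null &&
sh g.sh && python3 -m crank '[[[0,0.0005,0],[0,0,0],0.06],[[0,0.001,0],[0,0,0],0.06],[[0,0.0015,0],[0,0,0],0.06],[[0,0.002,0],[0,0,0],0.06]]' >/dev/null &&
sh g.sh && python3 -m crank '[[[0,0.0005,0],[0,0,0],0.06],[[0,0.001,0],[0,0,0],0.06],[[0,0.0015,0],[0,0,0],0.06],[[0,0.002,0],[0,0,0],0.06]]' >/dev/null &&
sh g.sh && python3 -m crank '[[[0,0.0005,0],[0,0,0],0.06],[[0,0.001,0],[0,0,0],0.06],[[0,0.0015,0],[0,0,0],0.06],[[0,0.002,0],[0,0,0],0.06]]' >/dev/null &&
sh g.sh && python3 -m crank '[[[0,0.0005,0],[0,0,0],0.06],[[0,0.001,0],[0,0,0],0.06],[[0,0.0015,0],[0,0,0],0.06],[[0,0.002,0],[0,0,0],0.06]]' >/dev/null && sh g.sh
```

```text
t7.35 bed x17.1 y-1.0 z53.1 F along-2.7 side0.4 up2.3 w45.2 ff1.6
t7.75 bed x20.4 y-1.0 z52.9 F along-3.4 side-0.3 up2.1 w45.4 ff1.8
t8.15 bed x22.9 y-0.7 z52.6 F along-1.4 side-0.1 up2.4 w45.2 ff1.3
t8.55 bed x24.7 y-0.8 z52.7 F along-2.8 side-0.5 up1.1 w45.4 ff1.3
t8.95 bed x25.6 y-0.7 z52.7 F along-6.3 side-1.2 up0.1 w45.2 ff3.2
t9.35 bed x25.8 y-0.8 z52.7 F along-11.2 side-2.2 up-2.5 w44.9 ff5.4
```

Motion stopped at 25.8 with the force rising, so it is probably locked with the bar at about 46 mm. Backing off and checking.

```bash

python3 -m crank '[[[0,-0.010,0],[0,0,0],0.06],[[0,-0.010,0],[0,0,0],0.06],[[0,-0.010,-0.03],[0,0,0],0.06],[[0,-0.010,-0.07],[0,0,0],0.06],[[0,-0.010,-0.07],[0,0,0],0.06]]' >/dev/null
python3 - <<'E'
from h import *
st()
C=calibration('top');im=camera('top')
k,c,s=blob(im,(100,120,60),(125,255,255),(260,150,315,205));print('blue',c,tobed(proj_inv(C,c,36)))
C=calibration('side');im=camera('side');cv2.imwrite('pics/s3f.png',im[:,:,::-1])
for b in(16,):
  for z in(82,76):print(z,proj(C,bed(b,0,z)))
try:
  k,c,s=blob(im,(0,150,90),(6,255,255),(340,190,400,260));print(c,s)
except Exception as e:print(e)
o=cv2.imread('pics/side0.png')[:,:,::-1].copy();k,c,s=blob(o,(0,150,90),(6,255,255),(340,210,400,260));print('orig',c,s,proj(C,bed(-30,0,82)))
u,v=proj(C,bed(16,0,60)).astype(int)
cv2.imwrite('pics/s3.png',cv2.resize(im[v-40:v+40,u-50:u+50],None,fx=6,fy=6,interpolation=cv2.INTER_CUBIC)[:,:,::-1])
E
```

```text
t9.85 bed x18.9 y-3.8 z127.9 F along-0.2 side-0.6 up-0.3 w45.5 ff0.0
blue [283.39393939 173.97979798] (np.float64(214.19892821683814), np.float64(1.0935112741162654))
82 [359.82114286 220.44337584]
76 [359.67350108 222.45820861]
[359.99173554 224.09917355] [355 218  11  14 121]
orig [368.16666667 236.29545455] [363 230  11  14 132] [367.93875294 232.39161491]
```

View pics/s3.png

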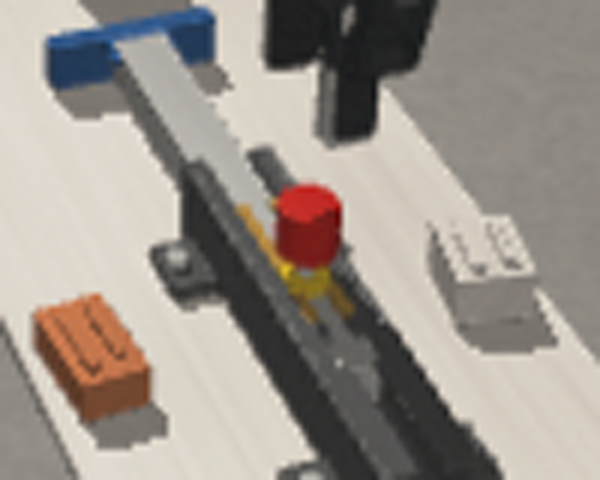

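Cap (360,224) is about 6 mm higher than it would be trapped, with its yellow neck showing. It is fully up, with the bar at about 46 mm. Moving on to the die.

```bash

python3 -c "
from h import *
goal(bed(321.5,-16.6,140),75.0)"
```

```text
shift mm [-15.5 302.  -15.9] turn [0.08 0.11 9.69]
```

```bash

python3 -m crank '[[[0,0.05,-0.015],[0,0,0],0.06],[[-0.015,0.302,-0.015],[0,0,9.6],1],[[-0.015,0.302,-0.015],[0,0,9.6],1],[[-0.015,0.302,-0.015],[0,0,9.6],1],[[-0.015,0.302,-0.015],[0,0,9.6],1],[[-0.015,0.302,-0.015],[0,0,9.6],1],[[-0.015,0.302,-0.015],[0,0,9.6],1],[[-0.015,0.302,-0.015],[0,0,9.6],1]]' >/dev/null
python3 -m crank '[[[0,0,0],[0,0,0],1],[[0,0,0],[0,0,0],1],[[0,0,0],[0,0,0],1]]' >/dev/null
python3 - <<'E'
from h import *
st();goal(bed(321.5,-16.6,46),75.0)
C=calibration('wrist');im=camera('wrist');cv2.imwrite('pics/w4.png',im[:,:,::-1])
for p in((321.5,-16.6,82),(321.5,-16.6,32)):print(proj(C,bed(*p)))
E
```

```text
t11.05 bed x318.5 y-16.1 z137.8 F along-0.4 side0.3 up-0.1 w85.3 ff0.0
shift mm [ 0.   3.1 91.8] turn [-0.02 -0.   -0.13]
[323.5999539  212.80593054]
[322.55021252 194.21373337]
```

View pics/w4.png

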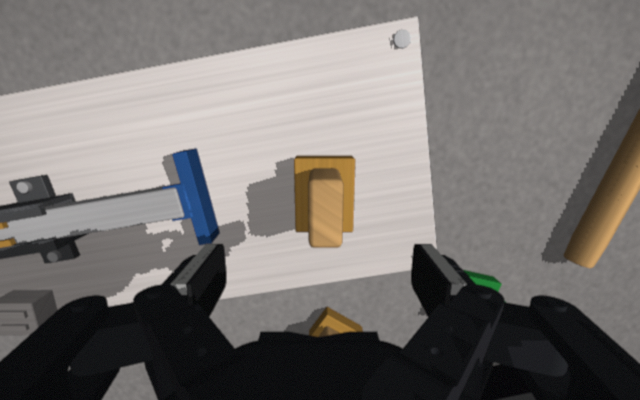

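The grip top sits at (326,213) and is square to the tool, matching the prediction (324,213). Descending and closing on it with 20 N.

```bash

python3 -m crank '[[[0,0.003,0.045],[0,0,0],1],[[0,0.003,0.08],[0,0,0],1],[[0,0.003,0.091],[0,0,0],1],[[0,0.003,0.091],[0,0,0],1]]' >/dev/null
python3 -c "
from h import *
st()"
python3 -m crank '[[[0,0,0],[0,0,0],-0.3],[[0,0,0],[0,0,0],-0.5],[[0,0,0],[0,0,0],-0.6],[[0,0,0],[0,0,0],-0.6],[[0,0,0],[0,0,0],-0.6],[[0,0,0],[0,0,0],-0.6]]' 20 >/dev/null
python3 -c "
from h import *
st();goal(bed(250,0,46),84.63)"
```

```text
t11.50 bed x322.4 y-15.3 z45.4 F along-0.2 side0.4 up0.5 w85.5 ff0.0
t12.10 bed x323.5 y-16.8 z47.7 F along-1.8 side1.1 up5.5 w23.4 ff26.1
shift mm [  4.3 -75.2   1.7] turn [ 0.04  0.06 -9.61]
```

```bash

python3 -m crank '[[[0.0005,-0.01,0],[0,0,-1.5],-0.6],[[0.001,-0.022,0],[0,0,-3],-0.6],[[0.002,-0.034,0],[0,0,-5],-0.6],[[0.003,-0.046,0],[0,0,-7],-0.6],[[0.004,-0.058,0],[0,0,-9],-0.6],[[0.004,-0.068,0],[0,0,-9.6],-0.6],[[0.004,-0.073,0],[0,0,-9.6],-0.6],[[0.004,-0.073,0],[0,0,-9.6],-0.6]]' >/dev/null
python3 - <<'E'
from h import *
st();goal(bed(245,0,46),84.63)
cv2.imwrite('pics/w5.png',camera('wrist')[:,:,::-1])
C=calibration('top');im=camera('top')
k,c,s=blob(im,(100,120,60),(125,255,255),(260,150,315,205));P=np.argwhere(k)[:,::-1]
print('blue',c,cv2.minAreaRect(np.array([proj_inv(C,p,36)[:2] for p in P],np.float32)),tobed(proj_inv(C,c,36)))
E
```

```text
t12.90 bed x252.5 y-0.9 z47.6 F along2.0 side-0.6 up6.1 w23.6 ff26.1
shift mm [ 0.9 -7.5  1.6] turn [ 0.07  0.1  -0.02]
blue [283.05714286 180.54285714] ((552.37841796875, 83.91007232666016), (9.17849063873291, 29.937028884887695), 84.05133056640625) (np.float64(213.47924757649443), np.float64(20.148874844803487))
```

View pics/w5.png

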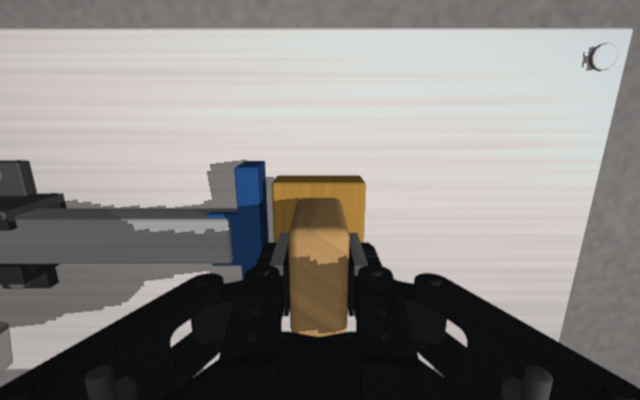

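The die is square to the stop with a gap of about 4 mm (266→273 px). Creeping in under a force guard.

```bash
cat > g2.sh <<'E'
python3 -c "
from h import *
st();s=observe();f=s['contact_force'];raise SystemExit(int(f[:2]@BD>7))"
E
python3 -m crank '[[[0,-0.001,0],[0,0,0],-0.6],[[0,-0.002,0],[0,0,0],-0.6],[[0,-0.0025,0],[0,0,0],-0.6],[[0,-0.0025,0],[0,0,0],-0.6]]' >/dev/null
sh g2.sh && python3 -m crank '[[[0,-0.0005,0],[0,0,0],-0.6],[[0,-0.001,0],[0,0,0],-0.6],[[0,-0.001,0],[0,0,0],-0.6]]' >/dev/null &&
sh g2.sh && python3 -m crank '[[[0,-0.0005,0],[0,0,0],-0.6],[[0,-0.001,0],[0,0,0],-0.6],[[0,-0.001,0],[0,0,0],-0.6]]' >/dev/null &&
sh g2.sh && python3 -m crank '[[[0,-0.0005,0],[0,0,0],-0.6],[[0,-0.001,0],[0,0,0],-0.6],[[0,-0.001,0],[0,0,0],-0.6]]' >/dev/null &&
sh g2.sh && python3 -m crank '[[[0,-0.0005,0],[0,0,0],-0.6],[[0,-0.001,0],[0,0,0],-0.6],[[0,-0.001,0],[0,0,0],-0.6]]' >/dev/null &&
sh g2.sh && python3 -m crank '[[[0,-0.0005,0],[0,0,0],-0.6],[[0,-0.001,0],[0,0,0],-0.6],[[0,-0.001,0],[0,0,0],-0.6]]' >/dev/null && sh g2.sh
```

```text
t13.40 bed x252.4 y-0.8 z47.7 F along7.0 side-1.4 up5.9 w23.6 ff26.2
t13.70 bed x251.8 y-0.8 z47.7 F along7.9 side-1.6 up5.3 w23.9 ff26.0
```

```bash
sed -i 's/>7)/>9)/' g2.sh
python3 -m crank '[[[0,0,-0.0005],[0,0,0],-0.6],[[0,0,-0.001],[0,0,0],-0.6],[[0,0,-0.001],[0,0,0],-0.6]]' >/dev/null
sh g2.sh && python3 -m crank '[[[0,-0.0005,0],[0,0,0],-0.6],[[0,-0.001,0],[0,0,0],-0.6],[[0,-0.001,0],[0,0,0],-0.6]]' >/dev/null && sh g2.sh
```

```text
t14.00 bed x249.4 y-0.0 z47.7 F along4.7 side-0.8 up-2.2 w23.7 ff25.0
t14.30 bed x247.7 y0.1 z47.7 F along4.4 side0.2 up0.2 w23.8 ff25.5
```

Unloading the vertical force freed it, so the resistance was friction. Continuing.

```bash

python3 -m crank '[[[0,-0.0005,0],[0,0,0],-0.6],[[0,-0.001,0],[0,0,0],-0.6],[[0,-0.001,0],[0,0,0],-0.6]]' >/dev/null
sh g2.sh && python3 -m crank '[[[0,-0.0005,0],[0,0,0],-0.6],[[0,-0.001,0],[0,0,0],-0.6],[[0,-0.001,0],[0,0,0],-0.6]]' >/dev/null &&
sh g2.sh && python3 -m crank '[[[0,-0.0005,0],[0,0,0],-0.6],[[0,-0.001,0],[0,0,0],-0.6],[[0,-0.001,0],[0,0,0],-0.6]]' >/dev/null && 
sh g2.sh && python3 -m crank '[[[0,-0.0005,0],[0,0,0],-0.6],[[0,-0.001,0],[0,0,0],-0.6],[[0,-0.001,0],[0,0,0],-0.6]]' >/dev/null && sh g2.sh
```

```text
t14.60 bed x246.7 y0.1 z47.6 F along4.2 side0.6 up-0.5 w23.4 ff25.4
t14.90 bed x246.4 y0.1 z47.7 F along6.6 side0.5 up0.0 w23.7 ff25.3
t15.20 bed x245.4 y0.1 z47.7 F along6.8 side0.5 up1.7 w23.4 ff25.4
t15.50 bed x244.4 y0.1 z47.6 F along6.6 side1.1 up1.3 w23.6 ff25.4
```

```bash
sed -i 's/>9)/>11)/' g2.sh
python3 -m crank '[[[0,-0.0005,0],[0,0,0],-0.6],[[0,-0.001,0],[0,0,0],-0.6],[[0,-0.001,0],[0,0,0],-0.6]]' >/dev/null
sh g2.sh && python3 -m crank '[[[0,-0.0005,0],[0,0,0],-0.6],[[0,-0.001,0],[0,0,0],-0.6],[[0,-0.001,0],[0,0,0],-0.6]]' >/dev/null &&
sh g2.sh && python3 -m crank '[[[0,-0.0005,0],[0,0,0],-0.6],[[0,-0.001,0],[0,0,0],-0.6],[[0,-0.001,0],[0,0,0],-0.6]]' >/dev/null && 
sh g2.sh
python3 - <<'E'
from h import *
im=camera('wrist');cv2.imwrite('pics/w6.png',cv2.resize(im[130:300,180:420],None,fx=3,fy=3)[:,:,::-1])
E
```

```text
t15.80 bed x243.5 y0.1 z47.7 F along6.3 side-0.4 up0.3 w23.9 ff25.4
t16.10 bed x243.4 y0.1 z47.7 F along8.2 side0.4 up-0.3 w23.6 ff25.3
t16.40 bed x243.3 y0.1 z47.8 F along10.3 side-0.7 up-1.5 w23.2 ff25.3
```

View pics/w6.png

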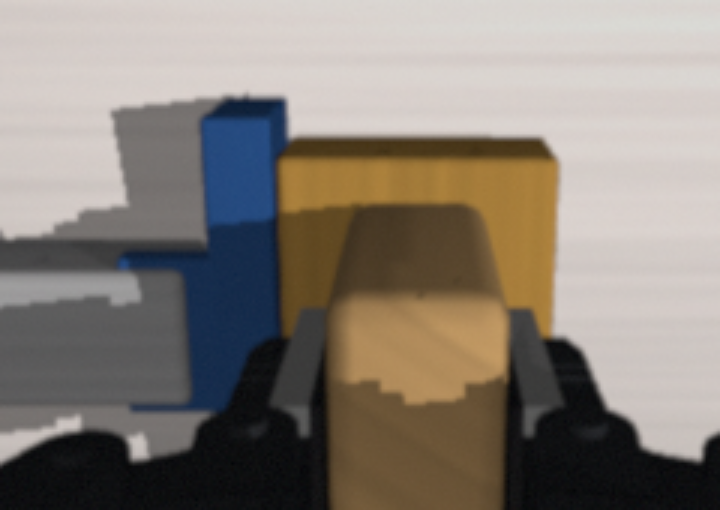

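Contact at x≈243.4: the die face is flush with the blue stop (near px 280) and square. Relaxing the push, opening and checking.

```bash

python3 -m crank '[[[0,0.001,0],[0,0,0],-0.6],[[0,0.001,0],[0,0,0],-0.3],[[0,0.001,0],[0,0,0],-0.1],[[0,0.001,0],[0,0,0],0],[[0,0.001,0],[0,0,0],0]]' >/dev/null
python3 -c "
from h import *
st()"
python3 -m crank '[[[0,0,-0.01],[0,0,0],0],[[0,0,-0.03],[0,0,0],0],[[0,0,-0.06],[0,0,0],0],[[0,0,-0.09],[0,0,0],0],[[0,0,-0.09],[0,0,0],0],[[0,0,-0.09],[0,0,0],0]]' >/dev/null
python3 - <<'E'
from h import *
st()
im=camera('wrist');C=calibration('wrist');cv2.imwrite('pics/w7.png',im[:,:,::-1])
k,c,s=blob(im,(10,90,40),(25,255,255),(150,80,480,300));P=np.argwhere(k)[:,::-1].astype(np.float32)
w=np.array([proj_inv(C,p,32)[:2] for p in P if p[1]<np.percentile(P[:,1],25)],np.float32)
b=np.array([tobed(q) for q in w]);print('die top far edge rows x',b[:,0].min(),b[:,0].max(),cv2.minAreaRect(w)[2])
kb,cb,sb=blob(im,(100,120,40),(125,255,255),(50,80,400,330));Q=np.argwhere(kb)[:,::-1]
print('blue face at top',np.percentile([tobed(proj_inv(C,q,36))[0] for q in Q],97))
E
```

```text
t16.95 bed x240.6 y-0.2 z47.7 F along-0.3 side0.2 up0.2 w42.2 ff0.0
t17.55 bed x241.7 y-0.7 z139.1 F along-0.2 side0.1 up-0.1 w42.8 ff0.0
die top far edge rows x 218.72603441230632 266.8242101827518 84.59941101074219
blue face at top 217.65173165779134
```

View pics/w7.png

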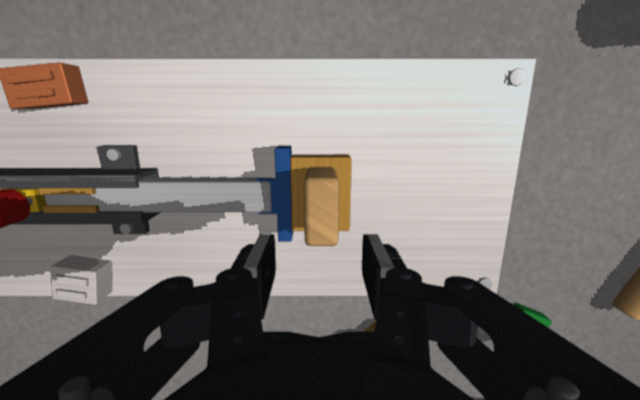

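The die (291–351, 154–232) sits flush and square against the stop, centred and let go. The measured gap is about 1 mm at most. The cap is still up and nothing else has moved. Handing in.

```bash
python3 -c "
from rig import *
print(hand_in())"
```

```text
the job is handed in; nothing more can be done
None
```

I handed the job in at about 18 s: the button popped up in the next hole with the bar at about 46 mm, and the die was let go flush, square and centred against the blue stop; `hand_in()` gave no verdict.

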